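# Clear the swing and fit the pasta machine's crank

## Task

Get the pasta machine ready to roll: two containers stand where its crank has to turn, so first set those two down gently, standing upright, on the tray beside the ramekins. Then push the crank all the way onto the machine's square drive shaft until the ball clicks into it, and let go. Do not tip anything over or push the other things on the bench about.

Things in the scene. Friction and masses are not known exactly. Their poses are not given: they have to be found in the camera images.
- machine: Pasta machine, steel with red housing, fixed; 130 mm (x) by 190 mm (y) by 142 mm high; origin at the middle of its footprint, z up. Drive shaft out of its -y side plate (outer face y = -95 mm): 16 mm square bar along y, faces level and upright, axis 105 mm up, from a round shoulder (32 mm dia., face at y = -103 mm) to y = -147 mm, the last 8 mm tapered to 8 mm square.
- shaft_seat (a point): Point on the shaft's axis (105 mm above the bench) in the shoulder's face, against which the crank's open end comes to rest. Axes as the machine's: the crank is pushed on along +y and sits level, its handle to the -x side.
- shaft_tip (a point): Centre of the drive shaft's free end, 44 mm out (-y) from shaft_seat.
- swing (a point): Point on the bench below the middle of the room that the turning crank needs, 87 mm out (-y) from shaft_seat. A container whose centre is nearer than 150 mm (horizontally) to it stands in the way. Two always do.
- detent (a joint): Sprung brass ball in the shaft's +x face, 16 mm out from the shoulder; m: 0 = fully out (3.3 mm proud), 0.0036 = pressed in. The crank's end meets it about 21 mm before home; pressing past takes roughly 8 to 10 N; it springs out to about 0 in a hole in the stem's side when the crank is home.
- crank: Z-shaped hand crank lying flat, 0.26 kg. Origin under the middle of its steel stem: x to the stem's open end, y to the handle's side. Stem 26 mm square, x -40 to 35 mm, to be gripped across y near x = 0; bore 18 mm square, 48 mm deep in the +x end, axis at z = 13 mm. Arm: x -50 to -40 mm, y -13 to 98 mm, 20 mm high. Wooden handle 26 mm thick, axis y = 85, z = 13 mm, x -52 to -126 mm.
- crank_mouth (a point): Centre of the bore's open end (crank x = 35 mm, z = 13 mm).
- shaker: Steel flour shaker with a domed, holed lid, cylinder of 58 mm diameter, 125 mm high; straight-sided up to 108 mm; about 0.3 kg; origin at the centre of its underside, z up.
- mill: Dark wooden pepper mill, 170 mm high, 56 mm diameter at the foot, 42 mm at the waist, 52 mm at the straight head (107 to 145 mm up); about 0.28 kg; origin at the centre of its underside, z up.
- jar: Amber glass jar with a paper label and a white lid, cylinder of 60 mm diameter, 121 mm high; about 0.36 kg; origin at the centre of its underside, z up.
- tray: Aluminium tray, 180 mm (x) by 250 mm (y) outside, 18 mm high, walls and floor 3 mm, fixed; origin at the centre of its underside, z up.
- ramekins: Stack of three white ramekins on the tray, 80 mm diameter, 72 mm high; origin at the centre of its underside. Leave alone.
- bowl: Small steel bowl, 100 mm diameter, 45 mm high; origin at the centre of its underside. Leave alone.
- salt: Blue salt pot with a cork lid, 68 mm diameter, 62 mm high; origin at the centre of its underside. Leave alone.
- scraper: Dough scraper lying flat: wooden grip 110 mm long (y) by 20 mm high at the origin and a steel blade 110 mm wide reaching 85 mm towards its +x. Leave alone.
- wheel: Pastry wheel lying flat along x, from -98 to +72 mm, 40 mm wide at the brass wheel, 16 mm high. Leave alone.
Not all that is in view belongs to the job. What is shaped like the jar but turquoise or yellow is not meant. Leave any blue look-alike of the crank alone.

How it is judged (in metres and radians):
On the way:
1. the two containers in the crank's way stand upright and released on the tray (the third may stay where it is) (((x of shaker in the frame of tray between -0.085 and 0.085 m and y of shaker in the frame of tray between -0.12 and 0.12 m and z of shaker in the frame of tray between -0.002 and 0.008 m and angle between shaker's own z axis and vertical below 0.1 rad and contact force between shaker and the fingers below 0.1 N) or (distance of shaker from where it was at the start of the episode below 0.02 m and horizontal distance between shaker and swing above 0.15 m and angle between shaker's own z axis and vertical below 0.1 rad)) and ((x of mill in the frame of tray between -0.085 and 0.085 m and y of mill in the frame of tray between -0.12 and 0.12 m and z of mill in the frame of tray between -0.002 and 0.008 m and angle between mill's own z axis and vertical below 0.1 rad and contact force between mill and the fingers below 0.1 N) or (distance of mill from where it was at the start of the episode below 0.02 m and horizontal distance between mill and swing above 0.15 m and angle between mill's own z axis and vertical below 0.1 rad)) and ((x of jar in the frame of tray between -0.085 and 0.085 m and y of jar in the frame of tray between -0.12 and 0.12 m and z of jar in the frame of tray between -0.002 and 0.008 m and angle between jar's own z axis and vertical below 0.1 rad and contact force between jar and the fingers below 0.1 N) or (distance of jar from where it was at the start of the episode below 0.02 m and horizontal distance between jar and swing above 0.15 m and angle between jar's own z axis and vertical below 0.1 rad))), for 0.2 s.
At the end, for the whole second after the job is handed in: The two containers that stood in the way stand upright and released on the tray; the third is within 20 mm of its place (or on the tray). The crank is on the shaft, its end within 4 mm of the shoulder, in line within 0.12 rad, the ball sprung out (under 1.5 mm pressed), at rest and let go (all of step 1 and distance between crank_mouth and shaft_seat below 0.004 m and angle between the x axis of crank and the y axis of shaft_seat, either way round below 0.12 rad and value of joint detent below 0.0015 m and linear speed of crank below 0.02 m/s and contact force between crank and the fingers below 0.1 N); the robot touches nothing.
It fails at once if the ramekins, bowl, salt pot, scraper or pastry wheel is shifted by more than 25 mm or tipped (distance of any of ramekins, bowl, salt, scraper, wheel from where it was at the start of the episode above 0.025 m or angle between any of ramekins, bowl, salt, scraper, wheel's own z axis and vertical above 0.5 rad).
It fails at once if a container is tipped over (angle between any of shaker, mill, jar's own z axis and vertical above 0.6 rad).
It fails at once if a container is let fall (moves unheld at over 0.45 m/s, a drop of about 10 mm) or banged onto the tray with over 150 N ((contact force between shaker and the fingers below 0.1 N and linear speed of shaker above 0.45 m/s) or contact force between any of shaker, mill, jar and tray above 150 N or (contact force between mill and the fingers below 0.1 N and linear speed of mill above 0.45 m/s) or (contact force between jar and the fingers below 0.1 N and linear speed of jar above 0.45 m/s)).
It also fails if it takes over 72 s, if anything falls off the work surface, if the arm or the gripper's body presses on something with over 40 N, if the wrist force passes 120 N, or if a joint passes its speed limit or range.

## Robot

A 7-joint arm with a two-finger parallel gripper is mounted at the origin on the work surface. World frame = base frame: x ahead of the robot, y to its left, z up, the work surface at z = 0. Lengths are in mm, angles in rad, forces in N, time in s.
With the tool pointing down it reaches from about 350 to 900 mm from the base axis. Payload 7.2 kg.
Tool frame: the origin (TCP) lies on the front face of the gripper's body, between the roots of the fingers; the fingertips stand 73 mm ahead of it and the grasp point (between the pads) lies 54 mm ahead of it (bot.tips_ahead is the z of the fingertips in the tool frame, in mm); z points along the fingers, y is the line along which they close (so a half turn about z gives the same grasp; the last joint's range is limited). The gripper opens to 85 mm and grips with 20 to 120 N. Pads are 22 mm wide; open, the fingers measure 114 mm over their backs; the gripper's body (76 mm by 85 mm) begins 54 mm behind the grasp point. The pads swing forward as they close: fully open they stand 13 mm farther back than shut.
Start: joints at [1.23, 0.411, -0.013, 1.596, 0.006, 1.134, -0.082], TCP at [168.38, -601.892, 303.897] pointing down, gripper open.
Joint ranges: [-2.95, 2.95], [-0.29, 1.99], [-1.47, 1.44], [0.14, 2.54], [-1.03, 4.17], [0.13, 1.85], [-2.86, 2.86]. Speed limits (rad/s): [2.39, 2.39, 3.01, 3.01, 3.14, 3.14, 3.14].

## Interface

Orientations are given as [roll, pitch, yaw] about the fixed x, y, z axes, in that order (R = Rz(yaw) Ry(pitch) Rx(roll)).
In Python, from bench import readout, cams, job, bot gives the robot as it stands.
- The arm moves only by the shell command python3 -m inch 'ROWS' [FORCE]. ROWS is JSON, one flat list of numbers, 7 for each row, row after row: the gripper's target within -1 to 1 (fully open at 1, half-way at 0, shut at -1), then the shift along the tool's x, y, z normalised to -1 to 1, where 1 is 0.25 m, then the turn, a rotation vector about the tool's x, y, z normalised to -1 to 1, where 1 is pi rad. In form: [grip, tx, ty, tz, rx, ry, rz, grip, tx, ty, tz, rx, ry, rz, ...]. A call has exactly 8 rows; each row shifts and turns the commanded pose from where the row before left it, along the tool's axes as they then stand; what a row does not reach is not made up. A row lasts 1/8 s, in which the tool goes at most 62.5 mm and 10.7 degrees, less where a joint would pass 70% of its speed; a pose out of reach is approached as far as the arm can. A call with a number of a shift or a turn outside -1 to 1 is refused whole. A call with a gripper value outside its range is refused whole. The fingers move at their own pace and stop on an object; FORCE is the grip in N (left out, the last holds). Time passes only in rows, so rows that do not move let the fingers close, or fill a call up. It gives the time, the measured TCP pose, the force, the opening and the grip force at its end, in the units of the state.
- readout.read_state(): the state, without advancing time (a new reading comes with each control period).
- cams.grab_frame(name): name is "scene" or "side" or "wrist"; returns a dict with "frame" (384x512x3 uint8, red, green, blue), "fx", "fy", "cx", "cy" (pixels), "camera_from_world" (4x4, takes a point from world to camera coordinates); the wrist camera has in their place "T_tool_cam" (4x4, takes a point from camera to tool coordinates, whose origin is the TCP and whose axes are the flange's). Camera axes: x right, y down, z forward; pixel columns grow to the right and rows downward; lengths in mm; the calibration is good to about 2 mm. A picture is of the moment at which its call begins: read the wrist's pose just before it. There is no depth.
- job.close_job(): hands the job in; it is judged then, once.
The state is a dict: "t": time; "joints": joint angles; "joint_vel": joint speeds; "joint_torque": joint torques, N m; "tool_pos": TCP position; "ee_rot": TCP orientation; "force": force on the tool from outside, world axes, zero at the start; "torque": the same for the moment, N m; "grip_width": finger opening in mm; "finger_force": force on a finger pad.
Only numpy, scipy, OpenCV 4.12 (cv2) and the standard library are available. Lean on these libraries where they do the work, as an engineer would, in place of code of your own. Each camera call takes 0.05 s, during which the arm holds its last target. There are 200 camera calls.

## Working session

There is one attempt and no reset: what is moved stays moved. The work goes in short steps, Python scripts to look and compute and a shell command to move; the robot and the scene stay as the last step left them, time stands still between calls to the robot, and variables do not carry over. Pictures are saved under pics/ and viewed, at most 10 in all, crops included, and the job is handed in when it is done.

```bash
ls; mkdir -p pics
python3 - <<'E'
from bench import readout,cams
import cv2,numpy as np
s=readout.read_state();print(s)
for n in("scene","side","wrist"):
    f=cams.grab_frame(n);cv2.imwrite(f"pics/{n}0.png",f["frame"][:,:,::-1])
    print(n,f["fx"],f["fy"],f["cx"],f["cy"],np.round(f.get("camera_from_world",f.get("T_tool_cam")),3).tolist())
a=[cv2.imread(f"pics/{n}0.png") for n in("scene","side")]
cv2.imwrite("pics/a.png",cv2.resize(a[0],(800,600),interpolation=cv2.INTER_CUBIC))
cv2.imwrite("pics/b.png",cv2.resize(a[1],(800,600),interpolation=cv2.INTER_CUBIC))
E
```

```text
pics
{'t': 0.0, 'joints': array([ 1.22976815,  0.4119408 , -0.01271016,  1.59705573,  0.00560345,
        1.13426963, -0.08223411]), 'joint_vel': array([ 2.77357599e-04,  4.85746876e-05,  8.08717549e-05,  6.13913015e-04,
        1.85932981e-03, -1.23244069e-03, -1.02860886e-03]), 'joint_torque': array([ 2.55001614e-04, -6.00634074e+01,  6.81475662e-01, -2.99414939e+01,
        1.37153693e-02,  1.04410862e-02,  1.48465227e-05]), 'tool_pos': array([ 168.27526603, -601.53103082,  303.0226994 ]), 'ee_rot': array([-3.13995916e+00,  1.19792669e-04,  2.72818612e-01]), 'force': array([-0.0703307 ,  0.31513342,  0.59426982]), 'torque': array([-0.00748476, -0.03684777,  0.04146997]), 'finger_force': 0.0, 'grip_width': 85.21286817290441}
scene 354.4412038647076 354.4412038647076 256.4297185027027 186.84592935134813 [[-0.826, 0.563, -0.02, 435.717], [0.338, 0.465, -0.818, -103.993], [-0.452, -0.683, -0.574, 1122.893], [0.0, 0.0, 0.0, 1.0]]
side 351.9084126501531 351.9084126501531 252.9908469733103 192.34689624442265 [[0.989, -0.145, 0.013, -517.162], [-0.085, -0.651, -0.755, 140.09], [0.117, 0.746, -0.656, 843.066], [0.0, 0.0, 0.0, 1.0]]
wrist 275.5120760959131 275.5120760959131 257.35262553181497 189.17338172089725 [[0.001, -0.95, -0.312, 80.387], [1.0, 0.001, -0.0, -0.728], [0.0, -0.312, 0.95, -70.694], [0.0, 0.0, 0.0, 1.0]]
```

View pics/a.png

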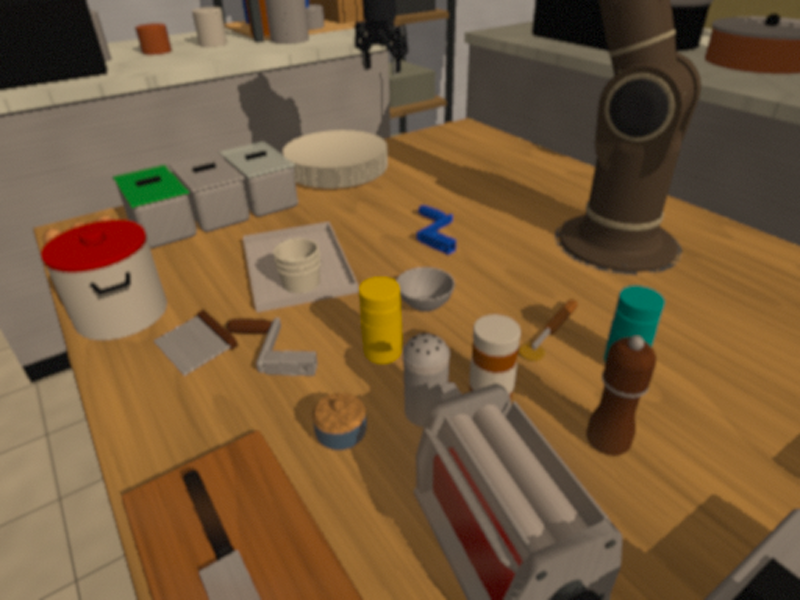

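View pics/b.png

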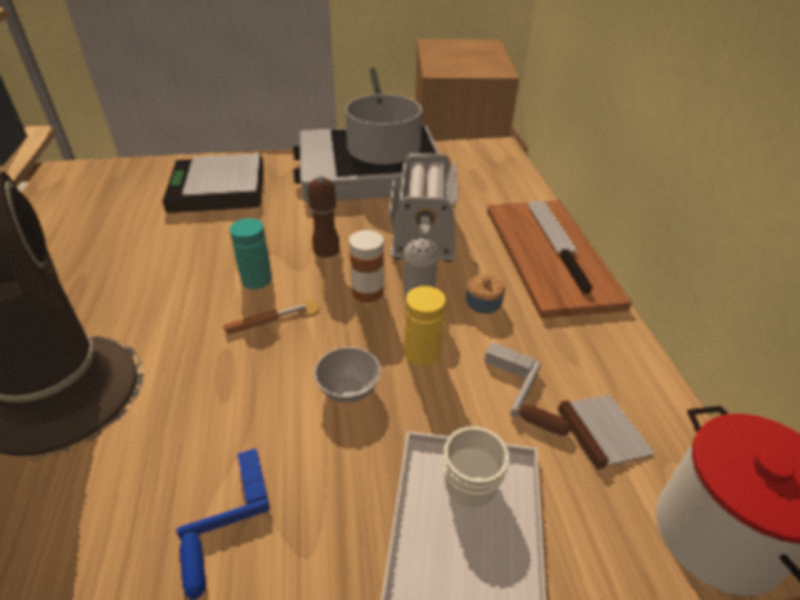

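The scene and side views show the machine (a: 510,500; b: 425,210), shaker (a: 428,375; b: 421,265), amber jar with white lid (a: 495,355; b: 367,265) and mill (a: 620,395; b: 323,215). They also show the tray with ramekins (a: 298,265; b: 470,520) and the steel crank (a: 285,355; b: 515,375). The yellow (a: 380,320) and turquoise (a: 635,325) jars and the blue crank (a: 437,230) are the look-alikes. First I'll get rough positions.

```bash
cat > h.py <<'E'
import numpy as np,cv2
from bench import readout,cams
from scipy.spatial.transform import Rotation as R
def cam(n):
    f=cams.grab_frame(n)
    K=np.array([[f["fx"],0,f["cx"]],[0,f["fy"],f["cy"]],[0,0,1]])
    return f["frame"],K,np.array(f["camera_from_world"])
def wcam():
    s=readout.read_state();f=cams.grab_frame("wrist")
    K=np.array([[f["fx"],0,f["cx"]],[0,f["fy"],f["cy"]],[0,0,1]])
    T=np.eye(4);T[:3,:3]=R.from_euler("xyz",s["ee_rot"]).as_matrix();T[:3,3]=s["tool_pos"]
    return f["frame"],K,np.linalg.inv(T@np.array(f["T_tool_cam"]))
def ray(K,M,p,z):
    W=np.linalg.inv(M);d=W[:3,:3]@np.linalg.inv(K)@np.array([p[0],p[1],1.]);o=W[:3,3]
    return o+d*(z-o[2])/d[2]
def tri(K1,M1,p1,K2,M2,p2):
    X=cv2.triangulatePoints(K1@M1[:3],K2@M2[:3],np.float64(p1).reshape(2,1),np.float64(p2).reshape(2,1));return (X[:3]/X[3]).ravel()
def proj(K,M,X):
    c=M[:3,:3]@np.array(X,float)+M[:3,3];q=K@c;return q[:2]/q[2]
E
python3 - <<'E'
from h import *
a,Ka,Ma=cam("scene");b,Kb,Mb=cam("side");k=1.5625
def P(n,pa,pb,z):
    pa=np.array(pa)/k;pb=np.array(pb)/k
    print(n,"a",np.round(ray(Ka,Ma,pa,z)[:2]),"b",np.round(ray(Kb,Mb,pb,z)[:2]),"tri",np.round(tri(Ka,Ma,pa,Kb,Mb,pb)))
P("shaker top",(428,338),(421,242),123)
P("jar lid",(496,329),(367,240),121)
P("mill knob",(636,342),(322,183),168)
P("yellow top",(381,288),(426,298),121)
P("bowl",(427,284),(348,372),40)
P("salt",(340,409),(485,287),62)
P("ramekin top",(298,249),(476,452),72)
P("crank stem open end top",(316,353),(488,350),24)
P("stem/arm corner",(263,370),(537,366),13)
P("handle end",(229,325),(569,424),13)
P("tray c1",(243,233),(410,433),18)
P("tray c2",(335,222),(0,0),18)
P("tray c3",(356,291),(410,433),18)
P("tray c4",(254,307),(540,447),18)
P("shaft?",(0,0),(425,225),105)
P("machine top -y left(-x)",(0,0),(395,195),142)
P("machine top -y right(+x)",(0,0),(457,195),142)
P("machine bottoms",(0,0),(395,250),0)
P("machine bottoms",(0,0),(457,257),0)
E
```

```text
shaker top a [580. 143.] b [588. 150.] tri [585. 146. 127.]
jar lid a [498. 177.] b [497. 170.] tri [496. 175. 118.]
mill knob a [431. 325.] b [428. 293.] tri [425. 319. 158.]
yellow top a [567.  13.] b [569.   6.] tri [568.  10. 119.]
bowl a [437. -52.] b [442. -55.] tri [440. -52.  40.]
salt a [705. 130.] b [691.  89.] tri [699. 112.  42.]
ramekin top a [ 584. -237.] b [ 589. -237.] tri [ 587. -237.   73.]
crank stem open end top a [665. -21.] b [670. -23.] tri [668. -22.  24.]
stem/arm corner a [741. -45.] b [743. -58.] tri [742. -53.   8.]
handle end a [ 744. -178.] b [ 751. -172.] tri [ 747. -175.   17.]
tray c1 a [ 613. -452.] b [ 520. -160.] tri [ 596. -260.  124.]
tray c2 a [ 436. -380.] b [-977. 2475.] tri [ 492. -376.  536.]
tray c3 a [ 530. -133.] b [ 520. -160.] tri [ 522. -150.    5.]
tray c4 a [ 694. -194.] b [ 694. -207.] tri [ 694. -203.   12.]
shaft? a [  787. -4260.] b [610. 228.] tri [ 725. -435.  535.]
machine top -y left(-x) a [  796. -3875.] b [561. 279.] tri [ 710. -506.  560.]
machine top -y right(+x) a [  796. -3875.] b [676. 265.] tri [ 752. -295.  510.]
machine bottoms a [  760. -5353.] b [566. 301.] tri [ 707. -536.  557.]
machine bottoms a [  760. -5353.] b [688. 261.] tri [ 738. -400.  515.]
```

```bash
python3 -m inch '[1,0.22,-0.07,-0.025,0,0,0, 1,0.22,-0.07,-0.025,0,0,0, 1,0.22,-0.07,-0.025,0,0,0, 1,0.22,-0.07,-0.025,0,0,0, 1,0.22,-0.07,-0.025,0,0,0, 1,0.22,-0.07,-0.025,0,0,0, 1,0.22,-0.07,-0.025,0,0,0, 1,0.22,-0.07,-0.025,0,0,0]'; python3 -m inch '[1,0.15,-0.06,0,0,0,0, 1,0.15,-0.06,0,0,0,0, 1,0.07,-0.02,0,0,0,0, 1,0,0,0,0,0,0.05, 1,0,0,0,0,0,0.05, 1,0,0,0,0,0,0.05, 1,0,0,0,0,0,0.05, 1,0,0,0,0,0,0]'
python3 - <<'E'
from h import *
f,K,M=wcam();cv2.imwrite("pics/w1.png",cv2.resize(f[:,:,::-1],None,fx=1.5,fy=1.5))
s=readout.read_state();print(s["t"],s["tool_pos"],s["ee_rot"],s["joints"])
E
```

```text
t: 1.25
tool_pos: [555.7, -347.4, 354.1]
ee_rot: [3.141, 0.0, 0.272]
force: [0.4, -0.9, 0.7]
grip_width: 85.5
finger_force: 0.0
t: 2.25
tool_pos: [633.4, -291.0, 353.9]
ee_rot: [3.141, 0.0, -0.356]
force: [-0.2, -0.1, 0.7]
grip_width: 85.7
finger_force: 0.0
2.3 [ 633.49736298 -290.76694376  353.88521397] [ 3.14079352e+00  2.22630977e-04 -3.53221892e-01] [ 0.39028021  0.50762159 -0.04706166  1.32786878  0.02451755  1.30687441
 -1.58127474]
```

View pics/w1.png

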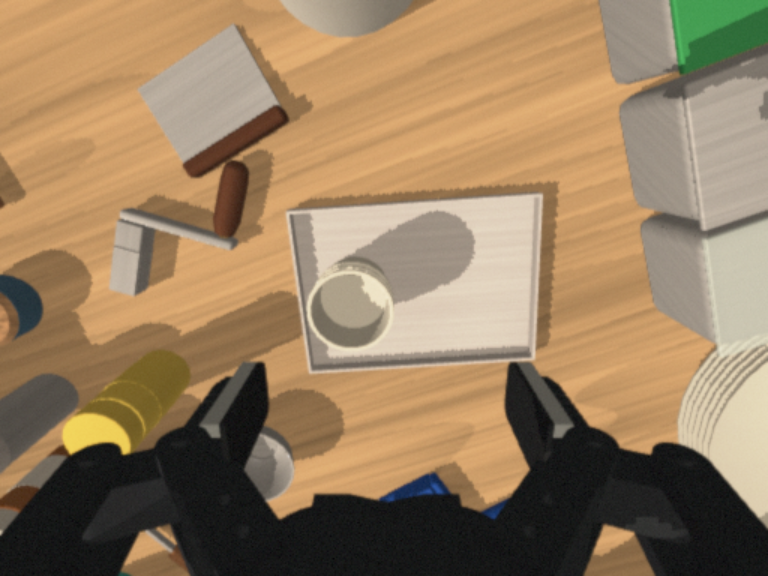

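The wrist view shows the tray with corners (288,212), (541,194), (534,358), (311,371), the ramekin top at (350,308), and free floor to the right. The steel crank's stem is at (130,258), its arm runs to (235,243), and its handle is at (231,198).

Run:
```python
from h import *
f,K,M=wcam()
r=lambda p,z:ray(K,M,np.array(p)/1.5,z)[:2]
c=np.array([r(p,18) for p in [(288,212),(541,194),(534,358),(311,371)]]);print("tray",c.round(),c.mean(0).round(1))
for i in range(4):
    d=c[(i+1)%4]-c[i];print(np.linalg.norm(d).round(),np.arctan2(d[1],d[0]).round(3))
print("ramekin top",r((350,308),72).round())
for n,p,z in[("stem-arm outer corner",(121,212),20),("stem open end far corner",(111,288),26),("stem open end near corner",(135,293),26),("stem near shoulder",(153,228),26),("arm end",(235,245),20),("handle tip",(235,163),20),("salt top",(5,312),62)]:print(n,r(p,z).round())
```

```text
tray [[ 686. -207.]
 [ 617. -444.]
 [ 446. -395.]
 [ 516. -158.]] [ 566.5 -300.9]
246.0 -1.853
178.0 2.862
247.0 1.283
177.0 -0.282
ramekin top [ 590. -239.]
stem-arm outer corner [742. -55.]
stem open end far corner [678.  -8.]
stem open end near corner [665. -28.]
stem near shoulder [718. -80.]
arm end [ 674. -144.]
handle tip [ 745. -180.]
salt top [695.  71.]
```

```bash
python3 -m inch '[1,-0.1,-0.2,0,0,0,0, 1,-0.1,-0.2,0,0,0,0, 1,-0.1,-0.2,0,0,0,0, 1,-0.1,-0.2,0,0,0,0, 1,-0.1,-0.2,0,0,0,0, 1,-0.1,-0.2,0,0,0,0, 1,-0.1,-0.2,0,0,0,0, 1,-0.1,-0.2,0,0,0,0]'; python3 -m inch '[1,0,0,0,0,0,0, 1,0,0,0,0,0,0, 1,0,0,0,0,0,0, 1,0,0,0,0,0,0, 1,0,0,0,0,0,0, 1,0,0,0,0,0,0, 1,0,0,0,0,0,0, 1,0,0,0,0,0,0]'
python3 - <<'E'
from h import *
f,K,M=wcam();cv2.imwrite("pics/w2.png",cv2.resize(f[:,:,::-1],None,fx=1.5,fy=1.5))
s=readout.read_state();print(s["t"],s["tool_pos"],s["ee_rot"],s["joints"])
E
```

```text
t: 3.35
tool_pos: [585.5, 155.9, 354.2]
ee_rot: [-3.141, -0.001, -0.353]
force: [0.4, -0.7, -0.1]
grip_width: 85.5
finger_force: 0.0
t: 4.35
tool_pos: [585.8, 154.7, 353.9]
ee_rot: [3.142, -0.0, -0.355]
force: [0.3, 0.1, 0.1]
grip_width: 85.4
finger_force: 0.0
4.4 [585.76068526 154.7631334  353.88083673] [-3.14159216e+00 -6.73563154e-06 -3.55439566e-01] [-0.18238832  0.35297295 -0.20898794  1.56749731  0.0761986   1.22911178
 -2.33064291]
```

View pics/w2.png

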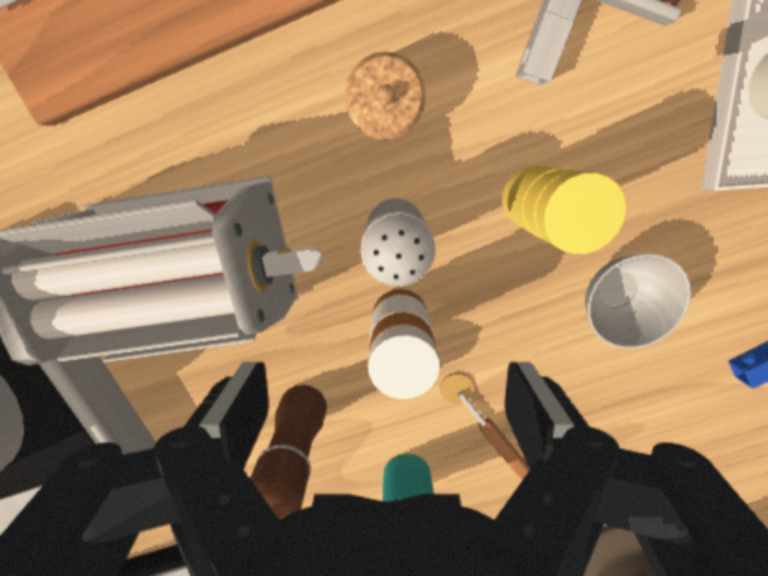

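The wrist view shows the jar lid at (404,362), the shaker's holed dome at (398,250), the shaft tip at about (312,258) and the machine's side plate at x≈230–295. The mill is at (290,440), and the turquoise and yellow jars are excluded by colour. The amber/labelled jar and the holed-lid shaker match their descriptions, and this enlarged view is clear enough to confirm both.

Run:
```python
from h import *
f,K,M=wcam()
r=lambda p,z:ray(K,M,np.array(p)/1.5,z)[:2]
hsv=cv2.cvtColor(f,cv2.COLOR_RGB2HSV)
print("jar",r((404,362),121),"shaker",r((398,249),110))
print("jar lid edges",r((369,362),118),r((439,362),118))
print("mill foot",r((303,407),20))
for n,p,z in[("tip top -x? corners",(320,250),109),("tip",(318,268),101),("shaft root",(268,265),113),("top front corner far",(270,178),142),("top rear? far",(0,232),142),("plate top near",(215,235),142)]:print(n,r(p,z).round())
g=f[100:240,140:230][:,:,::-1];cv2.imwrite("pics/c1.png",cv2.resize(g,None,fx=6,fy=6,interpolation=cv2.INTER_CUBIC)[:600*1,:540][:600])
```

```text
jar [498.74337281 172.12518077] shaker [587.65941508 145.02049666]
jar lid edges [507.26086629 199.88831166] [487.02103895 145.24256043]
mill foot [430.49073823 314.41040436]
tip top -x? corners [608. 203.]
tip [593. 212.]
shaft root [612. 245.]
top front corner far [670. 207.]
top rear? far [702. 397.]
plate top near [649. 259.]
```

View pics/c1.png

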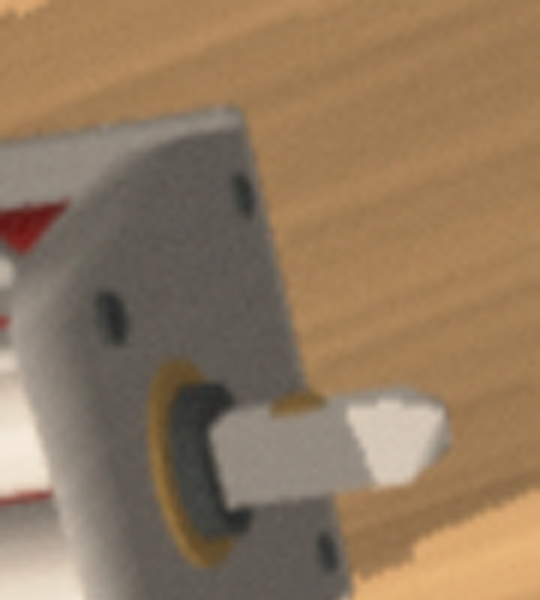

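The crop shows the square shaft with its brass ball at (297,403). The top-face corners are (212,432) and (228,508) at the shoulder, and (345,408) and (375,485) where the taper begins.

Run:
```python
from h import *
f,K,M=wcam()
r=lambda p,z:ray(K,M,(140+p[0]/6,100+p[1]/6),z)[:2]
c=[r(p,113) for p in[(212,432),(228,508),(345,408),(375,485)]];print(np.round(c))
a=(c[0]+c[1])/2;b=(c[2]+c[3])/2;d=a-b;print("seat",a,"taper",b,np.linalg.norm(d),"yaw",np.arctan2(d[1],d[0])-np.pi/2)
for u,v in((0,2),(1,3)):d=c[u]-c[v];print(np.arctan2(d[1],d[0])-np.pi/2)
# sideplate holes / lower edge verification: plate corners top edge & plate vertical edge
for p,z in[((240,110),142),((345,600),142),((245,170),142)]:print(r(p,z).round())
w=lambda p,z:ray(K,M,np.array(p)/1.5,z)[:2]
# rollers: long edges
for q in[((45,243),(215,228)),((30,262),(215,232)),((85,360),(262,337))]:
    e=w(q[1],142)-w(q[0],142);print("edge yaw",np.arctan2(-e[1],-e[0])-np.pi/2)
```

```text
[[618. 246.]
 [603. 249.]
 [613. 219.]
 [597. 220.]]
seat [610.54065786 247.59522795] taper [605.36298092 219.92526525] 28.15022511972831 yaw -0.18498339780718798
-0.17397009058090296
-0.19485954611893397
[670. 206.]
[585. 226.]
[661. 210.]
edge yaw -0.2672499981998411
edge yaw -0.19577251845457866
edge yaw -0.2148357514823711
```

```bash
python3 -m inch '[1,-0.09,0.014,0,0,0,0, 1,-0.09,0.014,0,0,0,0, 1,-0.09,0.014,0,0,0,0, 1,-0.08,0.014,0,0,0,0, 1,0,0,0.12,0,0,0, 1,0,0,0.12,0,0,0, 1,0,0,0.12,0,0,0, 1,0,0,0.12,0,0,0]' 50
```

```text
t: 5.5
tool_pos: [498.9, 172.1, 233.1]
ee_rot: [-3.141, -0.0, -0.355]
force: [-0.3, 0.5, 0.4]
grip_width: 85.4
finger_force: 0.0
```

```bash
python3 -m inch '[1,0,0,0.1,0,0,0, 1,0,0,0.1,0,0,0, 1,0,0,0.1,0,0,0, 1,0,0,0.08,0,0,0, 1,0,0,0,0,0,0, -1,0,0,0,0,0,0, -1,0,0,0,0,0,0, -1,0,0,0,0,0,0]' 50;  python3 -m inch '[-1,0,0,0,0,0,0, -1,0,0,0,0,0,0, -1,0,0,0,0,0,0, -1,0,0,-0.04,0,0,0, -1,0,0,-0.08,0,0,0, -1,0,0,-0.1,0,0,0, -1,0,0,-0.1,0,0,0, -1,0,0,-0.1,0,0,0]'
```

```text
t: 6.5
tool_pos: [499.4, 172.1, 140.1]
ee_rot: [-3.141, -0.001, -0.356]
force: [-1.2, -2.4, 7.0]
grip_width: 58.8
finger_force: 48.7
t: 7.5
tool_pos: [498.5, 171.9, 245.0]
ee_rot: [3.141, 0.0, -0.355]
force: [0.7, -0.7, -4.6]
grip_width: 59.1
finger_force: 49.3
```

```bash
python3 -m inch '[-1,0,0,-0.08,0,0,0, -1,0,0,-0.08,0,0,0, -1,0.07,0.17,0,0,0,0, -1,0.08,0.2,0,0,0,0, -1,0.08,0.2,0,0,0,0, -1,0.08,0.2,0,0,0,0, -1,0.08,0.2,0,0,0,0, -1,0.08,0.2,0,0,0,0]'; python3 -m inch '[-1,0.08,0.2,0,0,0,0, -1,0.08,0.2,0,0,0,0, -1,0.08,0.2,0,0,0,0, -1,0.052,0.14,0,0,0,0, -1,0,0,0,0,0,0, -1,0,0,0.1,0,0,0, -1,0,0,0.1,0,0,0, -1,0,0,0.1,0,0,0]'
```

```text
t: 8.5
tool_pos: [506.7, -144.6, 284.4]
ee_rot: [-3.141, -0.0, -0.355]
force: [1.4, -0.8, -5.0]
grip_width: 59.0
finger_force: 49.9
t: 9.5
tool_pos: [511.4, -340.4, 208.4]
ee_rot: [-3.14, 0.0, -0.354]
force: [-0.2, -0.0, -3.4]
grip_width: 59.0
finger_force: 50.1
```

```bash
python3 -m inch '[-1,0,0,0.08,0,0,0, -1,0,0,0.08,0,0,0, -1,0,0,0.06,0,0,0, -1,0,0,0.01,0,0,0, -1,0,0,0.008,0,0,0, -1,0,0,0.008,0,0,0, -1,0,0,0.006,0,0,0, -1,0,0,0,0,0,0]'
```

```text
t: 10.5
tool_pos: [511.3, -341.9, 146.0]
ee_rot: [3.142, -0.0, -0.356]
force: [0.4, 0.6, -4.2]
grip_width: 59.1
finger_force: 50.0
```

Not yet in contact; I'll ease down a few more mm and release.

```bash
python3 -m inch '[-1,0,0,0.006,0,0,0, -1,0,0,0.004,0,0,0, -1,0,0,0.004,0,0,0, -1,0,0,0.004,0,0,0, -1,0,0,0,0,0,0, -1,0,0,0,0,0,0, -1,0,0,0,0,0,0, -1,0,0,0,0,0,0]'
```

```text
t: 11.5
tool_pos: [511.4, -342.1, 143.2]
ee_rot: [3.142, -0.001, -0.356]
force: [-4.3, 1.5, 11.2]
grip_width: 59.0
finger_force: 51.2
```

```bash
python3 -m inch '[-1,0,0,-0.003,0,0,0, 0.6,0,0,0,0,0,0, 1,0,0,0,0,0,0, 1,0,0,0,0,0,0, 1,0,0,0,0,0,0, 1,0,0,-0.1,0,0,0, 1,0,0,-0.2,0,0,0, 1,0,0,-0.2,0,0,0]'
python3 - <<'E'
from h import *
f,K,M=wcam();cv2.imwrite("pics/w3.png",f[:,:,::-1])
h=cv2.cvtColor(f,cv2.COLOR_RGB2HSV)
b,Kb,Mb=cam("side");cv2.imwrite("pics/b3.png",b[:,:,::-1])
s=readout.read_state();print(s["t"],s["tool_pos"],s["ee_rot"][2])
print(proj(Kb,Mb,[511,-342,124]),proj(Kb,Mb,[587.7,145,110]))
E
```

```text
t: 12.5
tool_pos: [511.1, -341.8, 268.2]
ee_rot: [-3.141, 0.001, -0.356]
force: [0.7, 0.2, 1.0]
grip_width: 85.9
finger_force: 0.0
12.6 [ 513.37876033 -343.32223176  273.30236177] -0.3557924713446752
[277.49196203 332.29026511] [269.59878481 159.88558222]
```

View pics/b3.png

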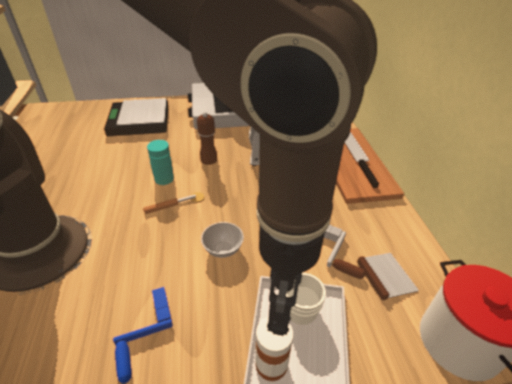

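```bash
python3 -m inch '[1,-0.04,-0.195,0,0,0,0, 1,-0.04,-0.195,0,0,0,0, 1,-0.04,-0.195,0,0,0,0, 1,-0.04,-0.195,0,0,0,0, 1,-0.04,-0.195,0,0,0,0, 1,-0.04,-0.195,0,0,0,0, 1,-0.04,-0.195,0,0,0,0, 1,-0.04,-0.195,0,0,0,0]'; python3 -m inch '[1,-0.04,-0.195,0,0,0,0, 1,-0.03,-0.175,0,0,0,0, 1,0,0,0,0,0,-0.048, 1,0,0,0,0,0,-0.048, 1,0,0,0,0,0,-0.048, 1,0,0,0,0,0,-0.048, 1,0,0,0,0,0,-0.048, 1,0,0,0,0,0,-0.046]'
```

```text
t: 13.6
tool_pos: [572.0, 53.1, 266.9]
ee_rot: [3.142, -0.0, -0.356]
force: [0.2, -0.8, -0.6]
grip_width: 85.0
finger_force: 0.0
t: 14.6
tool_pos: [587.7, 144.3, 266.6]
ee_rot: [-3.141, 0.0, 0.548]
force: [0.5, 0.5, -0.2]
grip_width: 85.4
finger_force: 0.0
```

```bash
python3 -m inch '[1,0,0,0.12,0,0,0, 1,0,0,0.12,0,0,0, 1,0,0,0.12,0,0,0, 1,0,0,0.1,0,0,0, 1,0,0,0.05,0,0,0, 1,0,0,0,0,0,0, -1,0,0,0,0,0,0, -1,0,0,0,0,0,0]';  python3 -m inch '[-1,0,0,0,0,0,0, -1,0,0,0,0,0,0, -1,0,0,0,0,0,0, -1,0,0,-0.04,0,0,0, -1,0,0,-0.1,0,0,0, -1,0,0,-0.15,0,0,0, -1,0,0,-0.15,0,0,0, -1,0,0,-0.15,0,0,0]'
```

```text
t: 15.6
tool_pos: [588.4, 144.8, 141.0]
ee_rot: [3.141, -0.002, 0.543]
force: [-0.9, -0.3, 1.3]
grip_width: 57.1
finger_force: 52.9
t: 16.6
tool_pos: [587.3, 144.0, 288.3]
ee_rot: [-3.141, 0.001, 0.543]
force: [-0.2, -0.3, -4.0]
grip_width: 57.6
finger_force: 54.3
```

```bash
python3 -m inch '[-1,0,0,0,0,0,0.053, -1,0,0,0,0,0,0.054, -1,0,0,0,0,0,0.054, -1,0,0,0,0,0,0.054, -1,0,0,0,0,0,0.053, -1,0.06,0.19,0,0,0,0, -1,0.06,0.19,0,0,0,0, -1,0.06,0.19,0,0,0,0]'; python3 -m inch '[-1,0.06,0.19,0,0,0,0, -1,0.06,0.2,0,0,0,0, -1,0.07,0.2,0,0,0,0, -1,0.07,0.2,0,0,0,0, -1,0.06,0.2,0,0,0,0, -1,0.06,0.2,0,0,0,0, -1,0.06,0.18,0,0,0,0, -1,0,0,0,0,0,0]'
```

```text
t: 17.6
tool_pos: [588.2, -6.6, 287.1]
ee_rot: [3.141, 0.001, -0.298]
force: [0.3, -0.1, -3.1]
grip_width: 56.7
finger_force: 54.8
t: 18.6
tool_pos: [590.4, -370.5, 286.4]
ee_rot: [3.139, 0.002, -0.306]
force: [-0.7, 0.2, -3.9]
grip_width: 57.4
finger_force: 55.2
```

```bash
python3 -m inch '[-1,0,0,0.12,0,0,0, -1,0,0,0.12,0,0,0, -1,0,0,0.12,0,0,0, -1,0,0,0.12,0,0,0, -1,0,0,0.05,0,0,0, -1,0,0,0.02,0,0,0, -1,0,0,0,0,0,0, -1,0,0,0,0,0,0]'
```

```text
t: 19.6
tool_pos: [593.6, -365.1, 151.0]
ee_rot: [3.141, -0.002, -0.299]
force: [0.2, 0.2, -4.6]
grip_width: 56.8
finger_force: 55.2
```

```bash
python3 -m inch '[-1,0,0,0.006,0,0,0, -1,0,0,0.004,0,0,0, -1,0,0,0.004,0,0,0, -1,0,0,0.004,0,0,0, -1,0,0,0,0,0,0, -1,0,0,0,0,0,0, -1,0,0,0,0,0,0, -1,0,0,0,0,0,0]'
```

```text
t: 20.6
tool_pos: [593.1, -364.8, 145.2]
ee_rot: [3.142, -0.0, -0.299]
force: [-0.0, 0.4, -3.8]
grip_width: 57.4
finger_force: 55.2
```

```bash
python3 -m inch '[-1,0,0,0.004,0,0,0, -1,0,0,0.004,0,0,0, -1,0,0,0.004,0,0,0, -1,0,0,0,0,0,0, -1,0,0,0,0,0,0, -1,0,0,0,0,0,0, -1,0,0,0,0,0,0, -1,0,0,0,0,0,0]'
```

```text
t: 21.6
tool_pos: [593.4, -364.9, 144.0]
ee_rot: [3.141, -0.001, -0.299]
force: [-2.9, 3.8, 9.1]
grip_width: 56.9
finger_force: 56.5
```

```bash
python3 -m inch '[-1,0,0,-0.003,0,0,0, 0.6,0,0,0,0,0,0, 1,0,0,0,0,0,0, 1,0,0,0,0,0,0, 1,0,0,0,0,0,0, 1,0,0,-0.1,0,0,0, 1,0,0,-0.22,0,0,0, 1,0,0,-0.22,0,0,0]'; python3 -m inch '[1,0,0,0,0,0,-0.057, 1,0,0,0,0,0,-0.057, 1,0,0,0,0,0,-0.057, 1,0,0,0,0,0,-0.057, 1,0,0,0,0,0,-0.057, 1,0,0,0,0,0,-0.057, 1,0,0,0,0,0,-0.057, 1,0,0,0,0,0,-0.057]'; python3 -m inch '[1,0,0,0,0,0,-0.057, 1,0,0,0,0,0,-0.057, 1,0,0,0,0,0,-0.057, 1,0,0,0,0,0,-0.057, 1,0,0,0,0,0,-0.057, 1,0,0,0,0,0,-0.057, 1,0,0,0,0,0,-0.057, 1,0,0,0,0,0,-0.057]'
```

```text
t: 22.6
tool_pos: [592.9, -364.7, 279.0]
ee_rot: [-3.141, 0.001, -0.299]
force: [0.0, -0.5, 0.6]
grip_width: 85.7
finger_force: 0.0
t: 23.6
tool_pos: [593.0, -364.9, 277.8]
ee_rot: [-3.142, 0.0, 1.139]
force: [0.5, 0.5, -0.0]
grip_width: 85.6
finger_force: 0.0
t: 24.6
tool_pos: [593.0, -365.0, 277.8]
ee_rot: [-3.141, -0.0, 2.572]
force: [0.0, -0.1, -0.6]
grip_width: 85.1
finger_force: 0.0
```

```bash
python3 -m inch '[1,0.06,0.18,0,0,0,0, 1,0.06,0.18,0,0,0,0, 1,0.06,0.18,0,0,0,0, 1,0.07,0.18,0,0,0,0, 1,0.07,0.18,0,0,0,0, 1,0.06,0.18,0,0,0,0, 1,0.06,0.18,0,0,0,0, 1,0,0,0,0,0,0]'
python3 - <<'E'
from h import *
f,K,M=wcam();cv2.imwrite("pics/w4.png",cv2.resize(f[:,:,::-1],None,fx=1.5,fy=1.5))
np.savez("w4",K=K,M=M)
s=readout.read_state();print(s["t"],s["tool_pos"],s["ee_rot"],s["joint_vel"].round(3),s["joints"].round(2))
E
```

```text
t: 25.6
tool_pos: [672.5, -34.7, 278.2]
ee_rot: [3.139, -0.001, 2.573]
force: [-0.3, -1.2, -0.5]
grip_width: 85.5
finger_force: 0.0
25.65 [672.33238503 -38.03617436 277.89116139] [ 3.14093444e+00 -3.34605018e-04  2.57021574e+00] [ 0.044 -0.001  0.041 -0.002  0.012  0.005  0.01 ] [ 0.42  0.61 -0.68  1.46  0.39  1.21  0.69]
```

View pics/w4.png

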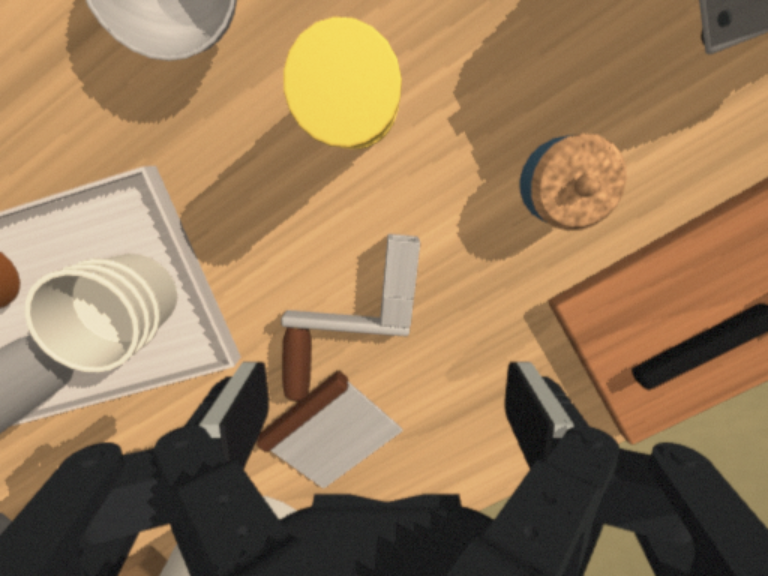

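The wrist view shows the steel crank: stem from the open end (404,237) to the arm at (397,325), and arm to (285,320). The grip site is clear, with the salt pot at (578,182) well away. This is the steel crank, since the look-alike is blue.

Run:
```python
from h import *
d=np.load("w4.npz");K,M=d["K"],d["M"]
im=cv2.imread("pics/w4.png");h=cv2.cvtColor(im,cv2.COLOR_BGR2HSV)
m=((h[:,:,1]<50)&(h[:,:,2]>95)).astype(np.uint8);m2=np.zeros_like(m);m2[228:345,275:425]=m[228:345,275:425]
for y in(234,238,242,246,250,260,270,280,290,300,305,310,315,320,325,330,335):
    x=np.where(m2[y])[0];print(y,(x.min(),x.max()) if len(x) else None, end=" ")
r=lambda p,z:ray(K,M,np.array(p)/1.5,z)[:2]
y=np.arange(250,296,4);L=[];Rr=[]
for v in y:
    x=np.where(m2[v])[0];L.append(r((x.min(),v),24));Rr.append(r((x.max()+1,v),26))
C=(np.array(L)+np.array(Rr))/2
for n,q in(("L",L),("R",Rr),("C",C)):
    l=cv2.fitLine(np.float32(q),cv2.DIST_L2,0,.01,.01).ravel();print(n,l,np.arctan2(-l[1],-l[0])+0*np.pi)
print("w",np.linalg.norm(np.array(L)-Rr,axis=1).round())
print("open end top",r((404.5,237),26),"arm corners",r((283,315),20),r((411,333),20))
```

```text
234 None 238 (np.int64(388), np.int64(416)) 242 (np.int64(388), np.int64(418)) 246 (np.int64(388), np.int64(418)) 250 (np.int64(387), np.int64(417)) 260 (np.int64(386), np.int64(416)) 270 (np.int64(386), np.int64(415)) 280 (np.int64(385), np.int64(414)) 290 (np.int64(384), np.int64(413)) 300 (np.int64(383), np.int64(411)) 305 (np.int64(382), np.int64(411)) 310 (np.int64(382), np.int64(410)) 315 (np.int64(284), np.int64(410)) 320 (np.int64(282), np.int64(409)) 325 (np.int64(284), np.int64(408)) 330 (np.int64(341), np.int64(408)) 335 None L [ 7.978621e-01 -6.028400e-01  6.865286e+02 -4.241139e+01] 2.4945369
R [ 7.9350841e-01 -6.0855925e-01  6.9933777e+02 -2.1265020e+01] 2.487349
C [ 7.9570687e-01 -6.0568190e-01  6.9293323e+02 -3.1838205e+01] 2.4909701
w [25. 25. 25. 25. 24. 24. 25. 25. 24. 25. 25. 25.]
open end top [669.71976717 -13.63822599] arm corners [ 672.56622061 -137.65990488] [746.20368597 -53.93982777]
```

```bash
python3 -m inch '[1,0,0,0,0,0,0.025, 1,-0.037,0.035,0,0,0,0, 1,-0.037,0.035,0,0,0,0, 1,0,0,0.15,0,0,0, 1,0,0,0.15,0,0,0, 1,0,0,0.15,0,0,0, 1,0,0,0.1,0,0,0, 1,0,0,0,0,0,0]' 90
python3 - <<'E'
from h import *
s=readout.read_state();print(s["tool_pos"],s["ee_rot"])
E
```

```text
t: 26.65
tool_pos: [697.0, -38.5, 137.8]
ee_rot: [-3.139, -0.003, 2.488]
force: [-0.9, 0.6, 0.7]
grip_width: 85.5
finger_force: 0.0
[696.96969829 -38.45318247 137.78457162] [-3.13924085 -0.00339368  2.48821915]
```

```bash
python3 -m inch '[1,0.006,0.012,0,0,0,0, 1,0,0,0.1,0,0,0, 1,0,0,0.1,0,0,0, 1,0,0,0.03,0,0,0, 1,0,0,0.01,0,0,0, 1,0,0,0,0,0,0, 1,0,0,0,0,0,0, 1,0,0,0,0,0,0]' 90
```

```text
t: 27.65
tool_pos: [698.5, -34.7, 81.0]
ee_rot: [3.141, 0.001, 2.488]
force: [0.3, 0.1, 0.2]
grip_width: 85.2
finger_force: 0.0
```

```bash
python3 -m inch '[1,0,0,0.014,0,0,0, 0,0,0,0,0,0,0, -0.3,0,0,0,0,0,0, -1,0,0,0,0,0,0, -1,0,0,0,0,0,0, -1,0,0,0,0,0,0, -1,0,0,0,0,0,0, -1,0,0,0,0,0,0]' 90
```

```text
t: 28.65
tool_pos: [698.4, -34.7, 77.3]
ee_rot: [3.141, 0.001, 2.488]
force: [0.3, -0.5, 4.2]
grip_width: 24.4
finger_force: 90.1
```

```bash
python3 -m inch '[-1,0,0,-0.05,0,0,0, -1,0,0,-0.15,0,0,0, -1,0,0,-0.15,0,0,0, -1,0,0,-0.15,0,0,0, -1,0,0,-0.15,0,0,0, -1,0,0,0,0,0,0.05, -1,0,0,0,0,0,0.05, -1,0,0,0,0,0,0.05]'; python3 -m inch '[-1,0,0,0,0,0,0.05, -1,0,0,0,0,0,0.05, -1,0,0,0,0,0,0.05, -1,0,0,0,0,0,0.05, -1,0,0,0,0,0,0, -1,0,0,0,0,0,0, -1,0,0,0,0,0,0, -1,0,0,0,0,0,0]'
python3 - <<'E'
from h import *
s=readout.read_state();p=s["tool_pos"];y=s["ee_rot"][2];print(p,s["ee_rot"])
d=np.array([588.6,130.6])-p[:2];c,n=np.cos(y),np.sin(y);print((c*d[0]+n*d[1])/250,(n*d[0]-c*d[1])/250)
E
```

```text
t: 29.65
tool_pos: [697.6, -34.7, 239.3]
ee_rot: [-3.141, -0.001, 2.011]
force: [-0.4, 0.1, -3.0]
grip_width: 23.8
finger_force: 89.2
t: 30.65
tool_pos: [698.1, -34.8, 239.3]
ee_rot: [-3.141, -0.0, 1.389]
force: [0.2, -0.1, -3.2]
grip_width: 24.1
finger_force: 89.2
[698.10823272 -34.8326054  239.30056451] [-3.14137322e+00 -9.24838129e-05  1.38891380e+00]
0.5715831321932117 -0.550502245597122
```

```bash
python3 -m inch '[-1,0.1,-0.1,0,0,0,0, -1,0.12,-0.11,0,0,0,0, -1,0.12,-0.12,0,0,0,0, -1,0.12,-0.12,0,0,0,0, -1,0.11,-0.1,0,0,0,0, -1,0,0,0.08,0,0,0, -1,0,0,0.08,0,0,0, -1,0,0,0,0,0,0]'; python3 -m inch '[-1,0,0,0,0,0,0, -1,0,0,0,0,0,0, -1,0,0,0,0,0,0, -1,0,0,0,0,0,0, -1,0,0,0,0,0,0, -1,0,0,0,0,0,0, -1,0,0,0,0,0,0, -1,0,0,0,0,0,0]'
python3 - <<'E'
from h import *
f,K,M=wcam();cv2.imwrite("pics/w5.png",cv2.resize(f[:300,100:420,::-1],None,fx=2,fy=2,interpolation=cv2.INTER_CUBIC))
np.savez("w5",K=K,M=M)
s=readout.read_state();print(s["t"],s["tool_pos"],s["ee_rot"])
E
```

```text
t: 31.65
tool_pos: [588.1, 130.1, 198.2]
ee_rot: [-3.139, 0.001, 1.389]
force: [-0.2, -0.3, -2.5]
grip_width: 23.9
finger_force: 89.1
t: 32.65
tool_pos: [588.8, 130.4, 199.4]
ee_rot: [-3.142, 0.0, 1.388]
force: [0.5, 0.6, -2.0]
grip_width: 24.1
finger_force: 89.1
32.7 [588.86006187 130.40297631 199.36575635] [3.14159009e+00 3.36529276e-05 1.38806834e+00]
```

View pics/w5.png

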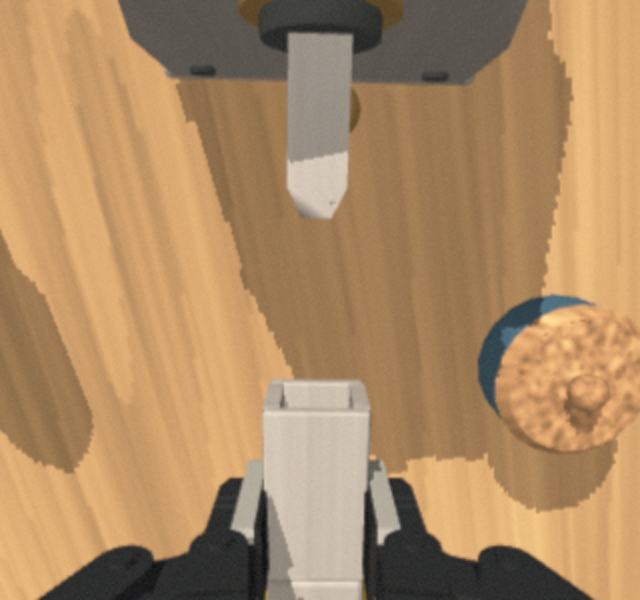

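The view shows the shaft at (320,34) to (318,217), with the ball on its right (+x) side at (355,108), and the crank's mouth at (316,395) pointing at it. The light/dark boundary I took earlier for the taper is a shadow.

Run:
```python
from h import *
d=np.load("w5.npz");K,M=d["K"],d["M"]
s=readout.read_state();p=s["tool_pos"];Rt=R.from_euler("xyz",s["ee_rot"]).as_matrix()
t=lambda q,z:(Rt.T@(ray(K,M,(100+q[0]/2,q[1]/2),z)-p)).round(2)
w=lambda q,z:ray(K,M,(100+q[0]/2,q[1]/2),z).round(2)
zs=p[2]-77.3+26
for n,q,z in[("shaft root L",(288,34),113),("root R",(353,34),113),("taper L",(287,185),113),("taper R",(348,185),113),("end L",(301,218),109),("end R",(331,218),109),("stem L1",(263,412),zs),("stem R1",(369,412),zs),("stem L2",(267,580),zs),("stem R2",(362,580),zs),("mouth low edge? L",(272,382),zs-26),("R",(364,382),zs-26)]:print(n,t(q,z)[:2],w(q,z)[:2])
```

```text
shaft root L [119.55  -6.73] [603.97 249.18]
root R [119.56   9.45] [619.88 246.25]
taper L [84.08 -7.51] [596.75 214.44]
taper R [84.09  8.89] [612.89 211.47]
end L [75.42 -3.9 ] [598.73 205.27]
end R [75.42  4.52] [607.01 203.74]
stem L1 [ 32.42 -12.33] [582.63 164.52]
stem R1 [32.44 12.87] [607.41 159.96]
stem L2 [-15.34 -12.64] [573.64 117.61]
stem R2 [-15.33  12.51] [598.38 113.06]
mouth low edge? L [ 31.23 -12.13] [582.61 163.31]
R [31.24 13.93] [608.23 158.59]
```

```bash
python3 -m inch '[-1,0,-0.002,0,0,0,0.002, -1,0,0,0.06,0,0,0, -1,0,0,0.06,0,0,0, -1,0.04,0,0,0,0,0, -1,0.04,0,0,0,0,0, -1,0.04,0,0,0,0,0, -1,0,0,0,0,0,0, -1,0,0,0,0,0,0]'
python3 - <<'E'
from h import *
f,K,M=wcam();cv2.imwrite("pics/w6.png",cv2.resize(f[:300,100:420,::-1],None,fx=2,fy=2,interpolation=cv2.INTER_CUBIC))
np.savez("w6",K=K,M=M)
b,Kb,Mb=cam("side");s=readout.read_state();p=s["tool_pos"];print(p,s["ee_rot"],s["force"])
E
```

```text
t: 33.7
tool_pos: [594.1, 159.8, 169.5]
ee_rot: [3.141, 0.0, 1.382]
force: [-0.5, 0.4, -2.7]
grip_width: 24.5
finger_force: 89.2
[594.04778615 159.39380693 169.46012723] [3.14141157e+00 4.12959178e-04 1.38118614e+00] [ 0.16768287 -0.16240501 -2.90436088]
```

View pics/w6.png

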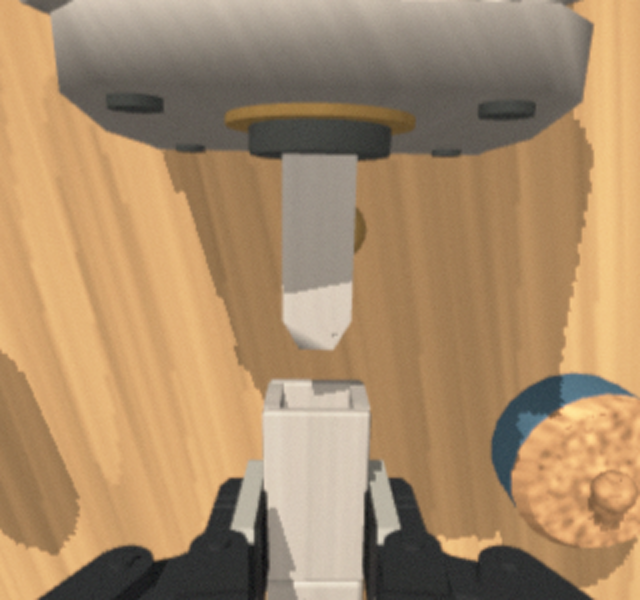

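The shaft (317,349) and the bore (316,395) line up, with about 13 mm between them. Starting the push.

```bash
python3 -m inch '[-1,0.02,0,0,0,0,0, -1,0.016,0,0,0,0,0, -1,0.016,0,0,0,0,0, -1,0.016,0,0,0,0,0, -1,0.016,0,0,0,0,0, -1,0.016,0,0,0,0,0, -1,0,0,0,0,0,0, -1,0,0,0,0,0,0]'; python3 -c "
from bench import readout as r;s=r.read_state();print(s['tool_pos'],s['ee_rot'],s['force'],s['torque'])"
```

```text
t: 34.8
tool_pos: [598.7, 184.3, 169.3]
ee_rot: [-3.142, 0.0, 1.382]
force: [-0.7, 0.1, -2.6]
grip_width: 24.4
finger_force: 89.2
[598.69039047 184.34007757 169.32019152] [-3.14153694e+00  2.35305109e-04  1.38165558e+00] [-0.7246362   0.10968402 -2.57901535] [ 0.09673912 -0.02658918  0.0708687 ]
```

```bash
python3 -m inch '[-1,0.016,0,0,0,0,0, -1,0.016,0,0,0,0,0, -1,0.016,0,0,0,0,0, -1,0.016,0,0,0,0,0, -1,0.016,0,0,0,0,0, -1,0.016,0,0,0,0,0, -1,0,0,0,0,0,0, -1,0,0,0,0,0,0]'; python3 -c "
from bench import readout as r;s=r.read_state();print(s['tool_pos'],s['ee_rot'],s['force'],s['torque'])"
```

```text
t: 35.8
tool_pos: [604.4, 209.1, 170.1]
ee_rot: [3.139, -0.003, 1.382]
force: [6.4, 0.7, -2.1]
grip_width: 24.1
finger_force: 89.4
[604.41555415 209.14721892 170.13161366] [ 3.13879933e+00 -2.64016668e-03  1.38215727e+00] [ 6.4234643   0.70326299 -2.05956195] [ 0.22296032 -1.3796867  -0.11178359]
```

```bash
python3 -m inch '[-1,0.01,0,0,0,0,0, -1,0.01,0,0,0,0,0, -1,0.008,0,0,0,0,0, -1,0.006,0,0,0,0,0, -1,0.004,0,0,0,0,0, -1,0,0,0,0,0,0, -1,0,0,0,0,0,0, -1,0,0,0,0,0,0]'; python3 -c "
from bench import readout as r;s=r.read_state();print(s['tool_pos'],s['ee_rot'],s['force'],s['torque'])"
```

```text
t: 36.8
tool_pos: [604.5, 216.0, 169.1]
ee_rot: [-3.14, 0.003, 1.381]
force: [-1.2, -5.2, -0.2]
grip_width: 24.1
finger_force: 89.7
[604.46382658 216.03481332 169.0732175 ] [-3.14028212e+00  2.52285824e-03  1.38092408e+00] [-1.16128843 -5.2150005  -0.18688987] [-0.96835737  0.11681805 -0.06965717]
```

```bash
python3 -m inch '[-1,0.008,0,0,0,0,0, -1,0.006,0,0,0,0,0, -1,0,0,0,0,0,0, -1,0,0,0,0,0,0, -1,0,0,0,0,0,0, -1,0,0,0,0,0,0, -1,0,0,0,0,0,0, -1,0,0,0,0,0,0]'; python3 -c "
from bench import readout as r;s=r.read_state();print(s['tool_pos'],s['ee_rot'],s['force'],s['torque'])"
```

```text
t: 37.8
tool_pos: [604.6, 216.4, 168.7]
ee_rot: [-3.139, 0.008, 1.379]
force: [-4.6, -11.8, 4.1]
grip_width: 24.0
finger_force: 90.2
[604.63825953 216.41741209 168.7292258 ] [-3.13877037  0.00759125  1.37896798] [ -4.56527975 -11.80697099   4.05704998] [-2.46095813  0.79937501 -0.08242153]
```

```bash
python3 -m inch '[-1,-0.008,0,0,0,0,0, -1,-0.008,0,0,0,0,0, -1,0,0,0,0,0,0, 0.5,0,0,0,0,0,0, 1,0,0,0,0,0,0, 1,0,0,0,0,0,0, 1,0,0,0,0,0,0, 1,0,0,0,0,0,0]'; python3 -m inch '[1,0,0,-0.03,0,0,0, 1,0,0,-0.1,0,0,0, 1,0,0,-0.15,0,0,0, 1,0,0,-0.15,0,0,0, 1,-0.1,0,-0.05,0,0,0, 1,-0.1,0,0,0,0,0, 1,0,0,0,0,0,0, 1,0,0,0,0,0,0]'
python3 - <<'E'
from h import *
f,K,M=wcam();a,_,_=cam("side");s=readout.read_state();print(s["tool_pos"],s["ee_rot"])
sd=cv2.resize(a[:,150:400,::-1],None,fx=1.5,fy=1.5)
w=cv2.resize(f[:,80:340,::-1],None,fx=1.5,fy=1.5)
cv2.imwrite("pics/z7.png",np.hstack([w,sd]));np.savez("w7",K=K,M=M);print(w.shape)
E
```

```text
t: 38.8
tool_pos: [604.9, 217.1, 169.4]
ee_rot: [3.141, -0.0, 1.382]
force: [0.5, -0.4, 0.0]
grip_width: 85.4
finger_force: 0.0
t: 39.8
tool_pos: [595.5, 168.5, 289.8]
ee_rot: [3.141, -0.001, 1.382]
force: [-0.3, -0.3, 0.8]
grip_width: 85.2
finger_force: 0.0
[595.37570356 169.0235193  289.44454424] [-3.14139855e+00 -7.21187039e-04  1.38313121e+00]
(576, 390, 3)
```

View pics/z7.png

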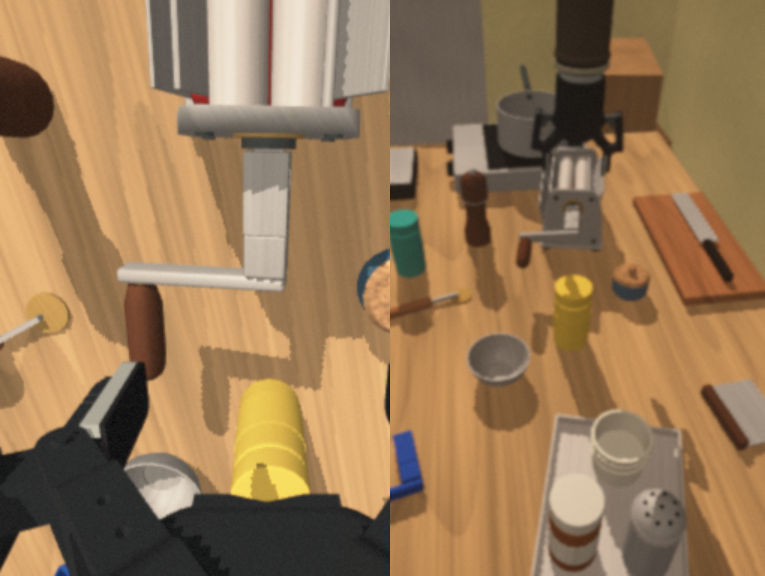

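The wrist half shows the crank's open end at (268,148) hard against the dark shoulder, in line, with the handle on the -x side. The side half shows the jar (575,520) and shaker (655,530) upright on the tray, and the mill, bowl and salt pot standing where they were. The push met a firm stop at home and the ball's side force dropped away, so I'm handing in.

```bash
python3 -c "
from bench import job;print(job.close_job())"
```

```text
the job is handed in; nothing more can be done
None
```

I handed the job in after about 40 s of the 72 s: the jar and shaker stand upright on the tray, and the crank is against the shaft's shoulder and let go; the ball's click was judged from the force readings, and no verdict came back.

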